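Re-grip a probe thermometer on a sloping rest and stand it in the empty cup

TASK

Pick up the probe thermometer lying on the counter, lay it in the sloping steel rest, display outwards, with the probe pointing down the slope and its handle against the stop, and let go of it there. Then take it again by the top end of its handle, turn it upright and lower it probe down into the empty steel cup until the probe is practically at the bottom before letting go. Leave the spice jar, the bowl and the sauce bottle standing where they are.

Things in the scene. Friction and masses are not known exactly. Their poses are not given: they have to be found in the camera images.
- thermometer: probe thermometer, loose, 188 mm long, 0.05 kg, lying flat on the counter at any yaw, display up. White handle 75 long x 22 wide x 14 mm thick, and a straight 3.6 mm steel probe. Origin on the underside (opposite the display) at mid-length; +x to the probe's tip, +z out of the display. Handle x -94..-19, y -11..11, z 0..14 mm; probe from there to x = 94 at y = 0, z = 7
- handle_end (a point): centre of the thermometer's top end face (far end of the handle from the probe), (-94, 0, 7) mm in its frame. The handle's long sides, 22 mm apart, are flat and parallel. The balance point is in the handle, near x = -55 mm
- probe_tip (a point): sharp end of the thermometer's probe, (94, 0, 7) mm in its frame
- cradle: sloping cradle of the fixed stainless rest (on a post and base plate, top about 135 mm high). x points down the slope, 45 degrees below horizontal; y level; z out of the bed, 45 degrees up. Origin 85 mm above the counter: the thermometer's origin lies there, its axes parallel to these, when it lies display outwards, probe down the slope, handle against the stop. Bed surface at z = 0
- cradle_stop (a point): middle of the stop's upper face, (-18, 0, 0) mm in the cradle's frame. The stop is two posts, x -18..-12, 14 mm high, with an 11 mm slot between them, open at the top, for the probe. Cheeks beside the handle, x -44..-16, are 26 mm apart, 11 mm high, then flare outward to 20 mm. A thing laid in may stick or slide down to the stop
- cradle_top (a point): where the top end of the handle is when seated, (-94, 0, 7) mm in the cradle's frame, in free air. The bed is a rib 14 mm wide (y), x -62..-6, widened to 37 mm from x = -46 to -12; so the handle's upper 32 mm lies beyond the bed and its upper 50 mm beyond the cheeks, free on both sides
- cradle_tip (a point): where the probe's tip is when seated, (94, 0, 7) mm in the cradle's frame, in free air about 23 mm above the counter
- empty_cup: the empty one of three alike tapered steel cups, fixed in a row in any order, 100 mm apart, on a 4 mm dark mat. Origin at the centre of its underside, z up. 99 mm high, 81 mm across the rim (about 70 inside), 54 mm across the foot; inner floor 2 mm above the origin. The thermometer let go in it leans on the rim
- pen_cup: same cup (the row runs roughly away from the robot; its right-hand side, towards the rest, is clear), with a pen and a marker standing in it that reach up to about 150 mm above the counter; origin as for the empty cup. Not to be used
- tool_cup: same cup, with a fish scaler and a spoon standing in it that reach up to about 190 mm above the counter; origin as for the empty cup. Not to be used
- spice_jar: spice jar, 44 mm in diameter, 100 mm high, standing loose close beside the thermometer, on either side of it; origin at the centre of its underside
- bowl: small white bowl, 101 mm in diameter, 45 mm high, standing loose close beside the thermometer, on the side away from the jar; origin at the centre of its underside
- soy: dark sauce bottle, 60 mm in diameter, 200 mm high, standing loose behind the gap between the rest and the cups; origin at the centre of its underside

How it is judged:
By the outcome, as a careful person would: the job done as asked, in the order asked, and still so for the second after the job is handed in, with the robot touching nothing.
It also fails if it takes over 61 s, if anything falls off the work surface, if the arm or the gripper's body presses on something with over 40 N, if the wrist force passes 120 N, or if a joint passes its speed limit or range.

ROBOT

A 6-joint arm with a two-finger parallel gripper is mounted at the origin on a cart in front of the work surface, level with it; the furniture and walls round the work are solid. World frame = base frame: x ahead of the robot, y to its left, z up, the work surface at z = 0. Lengths are in m, angles in rad, forces in N, time in s.
With the tool pointing down it reaches from about 0.375 to 0.9 m from the base axis. Payload 3.1 kg.
Tool frame: the origin (TCP) lies at the very end of the fingers, on their centre line; the grasp point (between the pads) lies 19 mm behind it; z points along the fingers, y is the direction in which the jaws open and shut (so a half turn about z gives the same grasp; the last joint's range is limited). The gripper opens to 87 mm and grips with 3 to 60 N. Pads are 19 mm wide; open, the fingers measure 117 mm over their backs; the gripper's body (75 mm by 190 mm) begins 51 mm behind the grasp point.
Start: joints at [-1.405, 0.527, 1.433, -0, 1.181, -0.178], TCP at [0.211, -0.588, 0.223] pointing down, gripper open.
Joint ranges: [-3.08, 3.08], [-0.75, 2.2], [0.22, 2.44], [-1.43, 4.57], [0, 2.65], [-2.85, 2.85]. Speed limits (rad/s): [2.79, 2.79, 3.14, 3.14, 3.14, 3.14].

INTERFACE

Orientations are given as a unit quaternion [w, x, y, z].
In Python, from cell import telemetry, snapshot, workorder, recognise, cut_out gives the robot as it stands. The module is installed in compiled form; this text tells all that it offers.
- The arm moves only by the shell command python3 -m pendant 'ROWS' [FORCE]. ROWS is JSON, a list that holds one entry, the list of rows, each a list of 7 numbers: the turn, a rotation vector about the tool's x, y, z in rad, then the shift along the tool's x, y, z in cm, then the finger opening in cm, from 0 to 8.7. In form: [[[rx, ry, rz, dx, dy, dz, jaw], ...]]. A call has exactly 8 rows; each row shifts and turns the commanded pose from where the row before left it, along the tool's axes as they then stand; what a row does not reach is not made up. A row lasts 1/8 s, in which the tool goes at most 62.5 mm and 10.7 degrees, less where a joint would pass 70% of its speed; a pose out of reach is approached as far as the arm can. A call is refused whole if a number of a shift passes 6.25 or a number of a turn 0.188, either way. A call with a gripper value outside its range is refused whole. The fingers move at their own pace and stop on an object; FORCE is the grip in N (left out, the last holds). Time passes only in rows, so rows that do not move let the fingers close, or fill a call up. It gives the time, the measured TCP pose, the force and the opening at its end, in the units of the state.
- telemetry.get_state(): the state, without advancing time (a new reading comes with each control period).
- snapshot(name): name is "side" or "top" or "wrist"; returns a dict with "color" (384x512x3 uint8, red, green, blue), "camera_matrix" (3x3 intrinsics, pixels), "dist_coeffs" ([k1, k2, p1, p2, k3] as OpenCV has them; the pictures are not rectified), "rvec" (rotation vector, rad) and "tvec" (3), from world to camera coordinates, as OpenCV has them. Camera axes: x right, y down, z forward; pixel columns grow to the right and rows downward; lengths in m; the calibration is good to about 2 mm. A picture is of the moment at which its call begins. There is no depth.
- workorder.sign_off(): hands the job in, once; it reports no verdict.
Trained networks look in a picture, given as the dict that the camera call returned (one of the last four; its "shot" number tells which), for a name from the list of things; names that differ only in an ending like _2 or _b are one class to them, and where a whole thing is asked for, a point or a joint stands for the part that bears it (a point fixed in the world has none). Each returns a list of dicts, best first, with "score" (0 to 1); they miss things now and then, are a little off and sometimes report something else, mostly with a low value. They report only what shows in the picture. A call takes as long as a camera call.
- recognise(picture, target): "location" ([column, row] as shares, 0 to 1, of the picture: columns of its width, rows of its height, amid what is visible of it).
- cut_out(picture, target): "region" (384x512 bool, what is visible of it) and "location" ([column, row] as shares, 0 to 1, of the picture: columns of its width, rows of its height, amid what is visible of it).
The state is a dict: "t": time; "joints": joint angles; "qvel": joint speeds; "joint_efforts": joint torques, N m; "tool_pos": TCP position; "tcp_rot": TCP orientation; "ft_force": force on the tool from outside, world axes, zero at the start; "torque": the same for the moment, N m; "grip_width": finger opening in m.
Only numpy, scipy, OpenCV 4.12 (cv2) and the standard library are available. Lean on these libraries where they do the work, as an engineer would, in place of code of your own. Each camera call takes 0.05 s, during which the arm holds its last target. There are 200 camera calls.

## Working session

There is one attempt and no reset: what is moved stays moved. The work goes in short steps, Python scripts to look and compute and a shell command to move; the robot and the scene stay as the last step left them, time stands still between calls to the robot, and variables do not carry over. Pictures are saved under pics/ and viewed, about 8 in all and at most 12, crops included, and the job is handed in when it is done.

```bash
mkdir -p pics
cat > h.py <<'E'
import numpy as np, cv2
from scipy.spatial.transform import Rotation as R
from cell import telemetry, snapshot, workorder, recognise, cut_out
def ray(p,uv):
    u=cv2.undistortPoints(np.array([[uv]],float),p["camera_matrix"],np.array(p["dist_coeffs"],float))[0,0]
    Rm=cv2.Rodrigues(np.array(p["rvec"],float))[0]; t=np.array(p["tvec"],float).ravel()
    return -Rm.T@t, Rm.T@np.array([u[0],u[1],1.])
def onz(p,uv,z):
    o,d=ray(p,uv); return o+d*(z-o[2])/d[2]
def proj(p,X):
    return cv2.projectPoints(np.array(X,float).reshape(-1,1,3),np.array(p["rvec"],float),np.array(p["tvec"],float),p["camera_matrix"],np.array(p["dist_coeffs"],float))[0][:,0]
def px(loc): return np.array(loc)*[512,384]
def save(n,p,crop=None,s=1):
    im=p["color"][:,:,::-1]
    if crop: a,b,c,d=crop; im=im[b:d,a:c]
    cv2.imwrite(n,cv2.resize(im,None,fx=s,fy=s,interpolation=cv2.INTER_CUBIC))
def Rq(q): return R.from_quat([q[1],q[2],q[3],q[0]])
def tool(): 
    s=telemetry.get_state(); return np.array(s["tool_pos"]),Rq(s["tcp_rot"])
def go(P,Rt):
    "shift in cm in present tool axes, rotvec in tool axes"
    p,r=tool(); print("shift cm",np.round(r.inv().apply(np.array(P)-p)*100,2),"turn",np.round((r.inv()*Rt).as_rotvec(),3))
E
python3 - <<'E'
from h import *
np.set_printoptions(precision=4,suppress=True)
ims=[]
for c in ("top","side"):
    p=snapshot(c); ims.append(p["color"][:,:,::-1])
    print(c,"cam",ray(p,(256,192)))
    for n in "thermometer handle_end probe_tip cradle cradle_stop cradle_top cradle_tip empty_cup pen_cup tool_cup spice_jar bowl soy".split():
        r=recognise(p,n)[:2]
        print(n,[(round(a["score"],2),px(a["location"]).round(1).tolist(),onz(p,px(a["location"]),0.007)[:2].round(4).tolist()) for a in r])
cv2.imwrite("pics/a.png",cv2.resize(ims[0],(780,585)));cv2.imwrite("pics/b.png",cv2.resize(ims[1],(780,585)))
p,r=tool();print(p,r.as_matrix())
E
```

```text
top cam (array([ 0.4178, -0.0393,  1.4194]), array([ 0.0807,  0.0152, -0.9967]))
thermometer [(0.65, [354.4, 213.8], [0.4698, -0.3106])]
handle_end [(0.67, [359.3, 215.2], [0.4658, -0.3252])]
probe_tip [(0.5, [356.6, 214.9], [0.4666, -0.3172])]
cradle [(0.55, [239.1, 178.8], [0.5713, 0.0331]), (0.22, [137.0, 202.8], [0.4963, 0.3393])]
cradle_stop [(0.73, [242.3, 181.9], [0.562, 0.0235])]
cradle_top [(0.51, [242.8, 182.2], [0.5611, 0.022])]
cradle_tip [(0.5, [240.7, 182.8], [0.5594, 0.0282])]
empty_cup [(0.55, [137.3, 239.3], [0.3871, 0.335])]
pen_cup [(0.63, [137.0, 168.1], [0.6013, 0.3429]), (0.23, [327.2, 182.6], [0.5622, -0.23])]
tool_cup [(0.88, [137.5, 203.2], [0.495, 0.3377])]
spice_jar [(0.59, [327.1, 180.4], [0.5688, -0.2298])]
bowl [(0.85, [384.4, 188.5], [0.546, -0.4014])]
soy [(0.88, [198.2, 132.1], [0.7126, 0.1592]), (0.21, [355.0, 217.7], [0.4583, -0.3124])]
side cam (array([0.2019, 1.0649, 1.158 ]), array([ 0.2245, -0.7121, -0.6653]))
thermometer []
handle_end []
probe_tip []
cradle [(0.46, [253.4, 204.7], [0.5788, -0.0969])]
cradle_stop [(0.44, [251.2, 205.4], [0.5854, -0.091]), (0.4, [198.5, 228.6], [0.7261, 0.0748])]
cradle_top [(0.73, [250.0, 207.8], [0.5857, -0.0776])]
cradle_tip [(0.55, [250.2, 203.8], [0.5915, -0.0982])]
empty_cup [(0.78, [270.1, 294.9], [0.4104, 0.27])]
pen_cup [(0.77, [208.2, 279.9], [0.6116, 0.2722])]
tool_cup [(0.87, [240.0, 287.1], [0.5072, 0.2692])]
spice_jar [(0.59, [267.4, 172.7], [0.5809, -0.2907]), (0.43, [279.9, 154.5], [0.5642, -0.4213])]
bowl [(0.86, [278.5, 154.1], [0.5707, -0.4221])]
soy [(0.58, [193.9, 227.5], [0.7436, 0.0745]), (0.41, [208.4, 278.5], [0.6129, 0.267])]
[ 0.2107 -0.5884  0.2225] [[ 0.9415  0.3371 -0.    ]
 [ 0.3371 -0.9415  0.    ]
 [-0.     -0.     -1.    ]]
```

Run:
```python
from h import *
p=snapshot("top"); save("pics/c.png",p,(110,110,430,270),2.5)
q=snapshot("side"); save("pics/d.png",q,(170,120,330,320),3)
```

```text
(no output)
```

View pics/c.png

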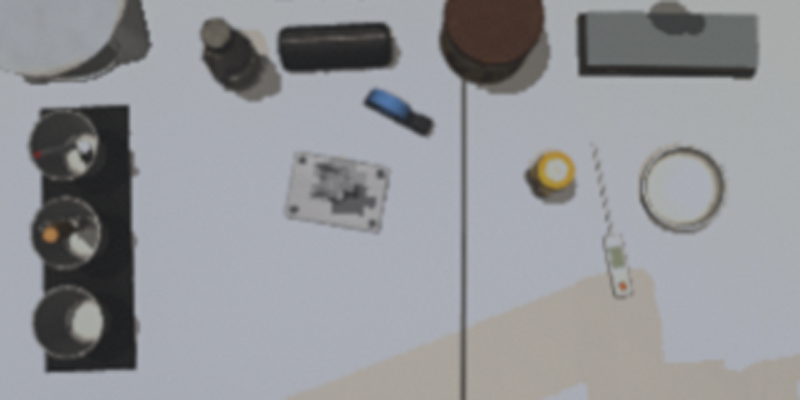

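View pics/d.png

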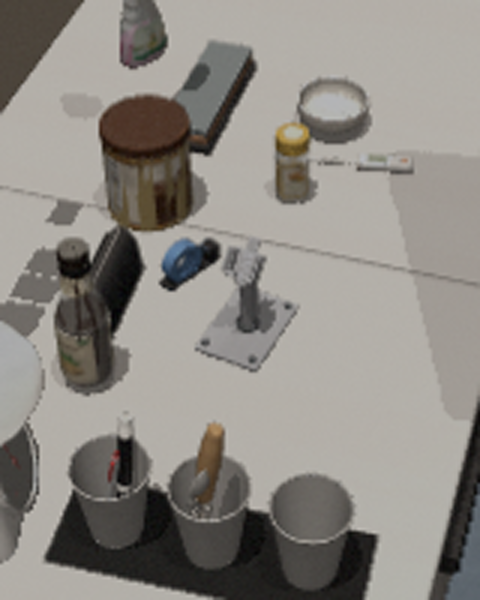

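The top view shows the thermometer's handle end near (359.5,228.5) and its tip near (347,167). The jar is on its left and the bowl on its right. The empty cup is the nearest to the robot, with its rim centred at about (137,238). The side view agrees on the cup order: the empty cup is frontmost, at about (274,297).

Run:
```python
from h import *
np.set_printoptions(precision=4,suppress=True)
p=snapshot("top")
e=onz(p,(359.6,228.3),.007); t=onz(p,(347.2,167.2),.007)
d=(t-e)[:2]; print(e,t,np.linalg.norm(d)); d/=np.linalg.norm(d); n=np.array([-d[1],d[0]]); print("yaw",np.degrees(np.arctan2(d[1],d[0])))
m=e[:2]+d*.094
for k,uv,z in (("jar",(332,178),.1),("bowl",(383,185),.04)):
    w=onz(p,uv,z)[:2]; print(k,w,"in thermo",d@(w-m),n@(w-m))
print("cup rim",onz(p,(137.2,238.4),.103))
g=m-d*.065
print("grasp",g)
for z in (.2,.0,): go([*g,z],R.from_matrix(np.c_[[*d,0],np.cross([0,0,-1],[*d,0]),[0,0,-1]]))
print([onz(p,(110+a/2.5,110+b/2.5),.004)[:2] for a,b in((300,152),(390,165),(380,232),(287,216))], onz(p,(240,183),.12))
print(telemetry.get_state()["t"])
```

```text
[ 0.427  -0.3258  0.007 ] [ 0.6091 -0.2902  0.007 ] 0.18552501913959477
yaw 11.050829249357196
jar [ 0.5657 -0.2309] in thermo 0.06031995233657141 0.06653702931765962
bowl [ 0.5532 -0.3889] in thermo 0.017792166790775474 -0.08614305231409347
cup rim [0.3917 0.31   0.103 ]
grasp [ 0.4554 -0.3202]
shift cm [ 32.08 -17.     2.25] turn [0.    0.    0.151]
shift cm [ 32.08 -17.    22.25] turn [0.    0.    0.151]
[array([0.5955, 0.061 ]), array([ 0.5807, -0.0472]), array([ 0.5003, -0.036 ]), array([0.5183, 0.0754])] [0.5474 0.0247 0.12  ]
1.55
```

```bash
python3 -m pendant '[[[0,0,0,4.58,-2.43,0,7],[0,0,0,4.58,-2.43,0,7],[0,0,0,4.58,-2.43,0,6],[0,0,0,4.58,-2.43,0,6],[0,0,0,4.58,-2.43,0,6],[0,0,0,4.58,-2.43,0,6],[0,0,0,4.58,-2.43,0,6],[0,0,0.151,0,0,0,6]]]' 20
python3 - <<'E'
from h import *
np.set_printoptions(precision=4,suppress=True)
p=snapshot("wrist"); save("pics/w1.png",p,None,1.4)
for n in("handle_end","probe_tip"): print(n,[(round(a["score"],2),px(a["location"]).round(1),onz(p,px(a["location"]),.007)) for a in recognise(p,n)[:2]])
c=cut_out(p,"thermometer")
if c:
    r=c[0]["region"]; v,u=np.nonzero(r); W=np.array([onz(p,(a,b),.010)[:2] for a,b in zip(u,v)])
    (cx,cy),(w,h),a=cv2.minAreaRect((W*1000).astype(np.float32)); print(c[0]["score"],cx,cy,w,h,a, len(W))
    np.save("W.npy",W)
E
```

```text
t: 2.55
tool_pos: [0.4572, -0.317, 0.2227]
tcp_rot: [-0.0, 0.995, 0.097, 0.0]
ft_force: [-0.4, -0.4, 0.3]
grip_width: 0.0599
handle_end []
probe_tip [(0.65, array([260.8, 153.5]), array([ 0.4727, -0.3177,  0.007 ]))]
```

View pics/w1.png

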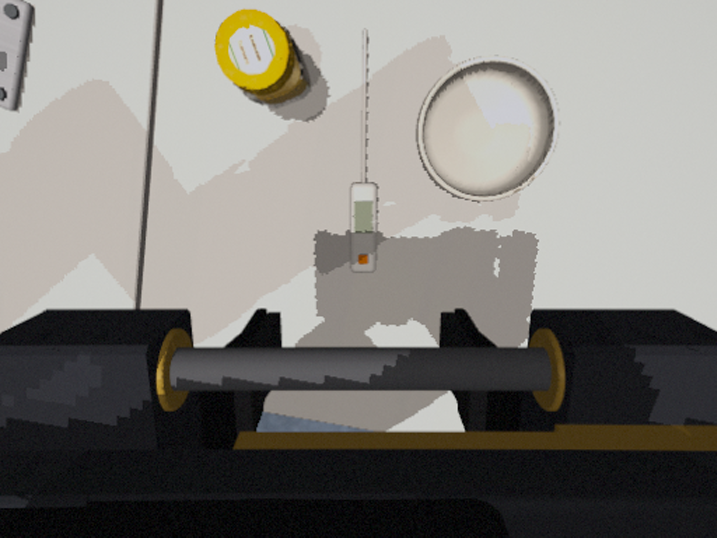

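The thermometer lies vertically in the wrist image, with its handle end at (363,272), handle/probe junction at (364,183) and tip at (365,30) in the 1.4x view.

```bash
cat >> h.py <<'E'
def thermo(p,e,t,ze=.008,zt=.007):
    e=onz(p,e,ze); t=onz(p,t,zt); d=(t-e)[:2]; L=np.linalg.norm(d); d/=L
    print("L",L,"yaw",np.degrees(np.arctan2(d[1],d[0]))); return ((e+t)/2)[:2],d
E
python3 - <<'E'
from h import *
np.set_printoptions(precision=4,suppress=True)
p=snapshot("wrist")
m,d=thermo(p,(259.3,194.0),(260.7,21.4)); print(m,onz(p,(364/1.4,183/1.4),.013))
g=m-d*.065; 
for z in (.06,.002): go([*g,z],R.from_matrix(np.c_[[*d,0],np.cross([0,0,-1],[*d,0]),[0,0,-1]]))
E
```

```text
L 0.18682727900908408 yaw 10.820987913370567
[ 0.5145 -0.3115] [ 0.4962 -0.3152  0.013 ]
shift cm [-0.48  0.22 16.26] turn [0.    0.    0.005]
shift cm [-0.48  0.22 22.06] turn [0.    0.    0.005]
```

```bash
python3 -m pendant '[[[0,0,0.005,-0.48,0.22,3,5],[0,0,0,0,0,4,5],[0,0,0,0,0,4,5],[0,0,0,0,0,4,5],[0,0,0,0,0,3,5],[0,0,0,0,0,2,5],[0,0,0,0,0,1.5,5],[0,0,0,0,0,0.4,5]]]' 20
python3 - <<'E'
from h import *
p=snapshot("wrist"); save("pics/w2.png",p,None,1.2)
E
```

```text
t: 3.8
tool_pos: [0.4504, -0.3235, 0.0028]
tcp_rot: [-0.0, 0.996, 0.094, -0.0]
ft_force: [-0.6, -0.1, -0.4]
grip_width: 0.0499
```

View pics/w2.png

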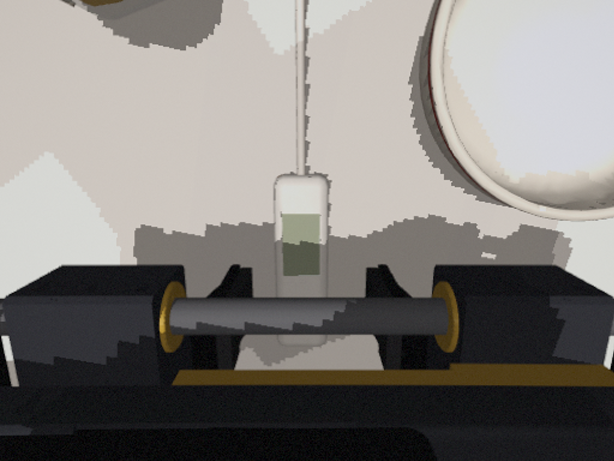

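The handle at (301,177–345) lies between the fingers, slightly left of their centre, so I'll close now.

```bash
python3 -m pendant '[[[0,0,0,0,0,0,3],[0,0,0,0,0,0,2],[0,0,0,0,0,0,1],[0,0,0,0,0,0,1],[0,0,0,0,0,0,1],[0,0,0,0,0,0,1],[0,0,0,0,0,-1,1],[0,0,0,0,0,-3,1]]]' 25
python3 -m pendant '[[[0,0,0,0,0,-4,1],[0,0,0,0,0,-5,1],[0,0,0,0,0,-5,1],[0,0,0,0,0,-4,1],[0,0,0,0,0,-2,1],[0,0,0,0,0,0,1],[0,0,0,0,0,0,1],[0,0,0,0,0,0,1]]]'
python3 - <<'E'
from h import *
np.set_printoptions(precision=4,suppress=True)
p=snapshot("wrist"); save("pics/w3.png",p,(150,0,370,300),2)
P,r=tool(); M=r.as_matrix()
# tool-frame ray helper : position of tip/junction/end
for n in("handle_end","probe_tip","thermometer"): print(n,[(round(a["score"],2),px(a["location"]).round(1)) for a in recognise(p,n)[:1]])
# prediction of tip/junction if grasp x=-65
for x in (-.094,-.019,.094):
    print(x,proj(p,[P+M@[x+.065,0,-.005]]))
q=snapshot("side")
for n in "cradle_stop cradle_top cradle_tip".split(): print(n,[(round(a["score"],2),px(a["location"]).round(1)) for a in recognise(q,n)[:2]])
E
```

```text
t: 4.85
tool_pos: [0.45, -0.3225, 0.0428]
tcp_rot: [-0.001, 0.996, 0.094, -0.001]
ft_force: [-0.3, -0.2, -0.3]
grip_width: 0.0217
t: 5.85
tool_pos: [0.4502, -0.3226, 0.242]
tcp_rot: [-0.001, 0.996, 0.094, -0.001]
ft_force: [0.6, -0.0, -0.6]
grip_width: 0.0218
handle_end [(0.97, array([254.5, 188.6]))]
probe_tip [(0.88, array([255.8, 187.3]))]
thermometer [(0.61, array([257.9, 186.9]))]
-0.094 [[258.2433 292.1174]]
-0.019 [[258.3511 153.5405]]
0.094 [[ 258.6031 -138.1222]]
cradle_stop [(0.72, array([253.8, 207.2]))]
cradle_top [(0.46, array([194.8, 225.5])), (0.43, array([248.6, 209. ]))]
cradle_tip [(0.73, array([253.5, 205. ]))]
```

View pics/w3.png

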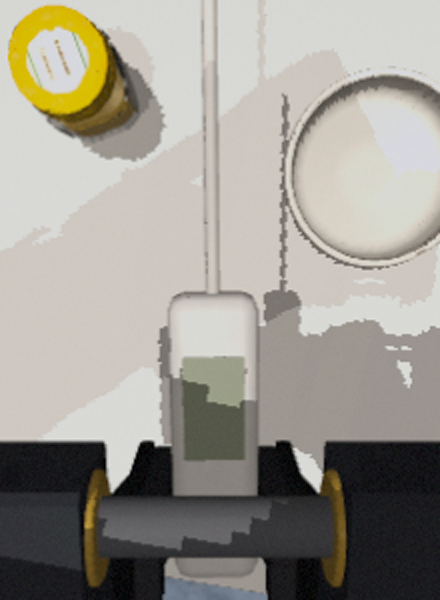

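The thermometer is held straight, with its junction at crop (213,293), i.e. (256.5,146.5) in the full picture. Next I'll go and look at the cradle.

```bash
python3 - <<'E'
from h import *
np.set_printoptions(precision=4,suppress=True)
p=snapshot("wrist"); P,r=tool(); M=r.as_matrix()
def inplane(uv,zt):
    o,d=ray(p,uv); o=M.T@(o-P); d=M.T@d; return o+d*(zt-o[2])/d[2]
print("junction top", inplane((257,146.5),-.0105),"probe top",inplane((254.7,5),-.006),inplane((256,135),-.006))
E
python3 -m pendant '[[[0,0,0,0.47,-4.6,-1,1],[0,0,0,0.47,-4.6,-1,1],[0,0,0,0.47,-4.6,-1,1],[0,0,0,0.47,-4.6,-1,1],[0,0,0,0.47,-4.6,-1,1],[0,0,0,0,0,0,1],[0,0,0,0,0,0,1],[0,0,0,0,0,0,1]]]'
python3 - <<'E'
from h import *
np.set_printoptions(precision=4,suppress=True)
p=snapshot("wrist"); save("pics/w4.png",p,None,1.5)
for n in "cradle cradle_stop cradle_top cradle_tip".split(): print(n,[(round(a["score"],2),px(a["location"]).round(1)) for a in recognise(p,n)[:2]])
print(proj(p,[[.547,.025,.12],[.547,.025,.0]]))
E
```

```text
junction top [ 0.0501 -0.0005 -0.0105] probe top [ 0.1098 -0.0015 -0.006 ] [ 0.055 -0.001 -0.006]
t: 7.3
tool_pos: [0.4313, -0.094, 0.2933]
tcp_rot: [0.0, 0.996, 0.093, -0.0]
ft_force: [0.9, -0.7, -0.5]
grip_width: 0.0215
cradle [(0.69, array([165.7,  37.4]))]
cradle_stop [(0.94, array([167.7,  34.6]))]
cradle_top [(0.94, array([162.1,  34. ])), (0.5, array([493.7, 110.3]))]
cradle_tip [(0.68, array([163.8,  36.8]))]
[[155.2723  30.7152]
 [183.2759  51.4036]]
```

View pics/w4.png

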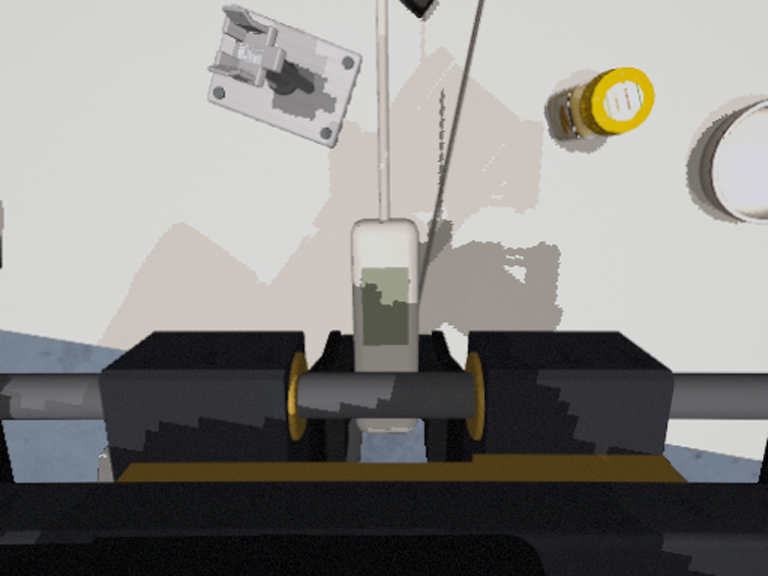

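The wrist view shows the rest's stop posts at about (265,68), the cheeks at (240,20) and (230,68), and the rib to their left. The slope therefore runs down towards image right, which is world −y. I need to check that the wrist can reach that orientation.

```bash
cat >> h.py <<'E'
def fkR(j): return R.from_euler("z",j[0])*R.from_euler("y",j[1]+j[2])*R.from_euler("z",j[3])*R.from_euler("y",j[4])*R.from_euler("z",j[5]+np.pi/2)
def cradleR(yaw):
    h=np.array([np.cos(yaw),np.sin(yaw),0]); k=np.array([0,0,1]); x=(h-k)/2**.5; z=(h+k)/2**.5
    return np.c_[x,np.cross(z,x),z]
E
python3 - <<'E'
from h import *
np.set_printoptions(precision=3,suppress=True)
s=telemetry.get_state(); j=s["joints"]; print(np.array(j),s["tool_pos"]); print(fkR(j).as_matrix(),"\n",tool()[1].as_matrix())
def wr(j1,j23,T):
    m=(R.from_euler("z",j1)*R.from_euler("y",j23)).inv()*T*R.from_euler("z",-np.pi/2)
    return m.as_euler("ZYZ",degrees=True)
C=cradleR(np.radians(-98.5)); f=np.diag([1,-1,-1])
T={"A":C@f,"B":C@np.diag([-1,1,-1]),
 "G1":np.c_[C[:,2],C[:,1],-C[:,0]]@np.diag([1,-1,-1]) , "G2":np.c_[-C[:,2],-C[:,1],-C[:,0]]@np.diag([1,-1,-1])}
for k,M in T.items():
    print(k,"det",np.linalg.det(M),"z",M[:,2])
    for j1 in (-.2,0.1):
        for j23 in (1.6,1.9,2.2): print("  ",j1,j23,wr(j1,j23,R.from_matrix(M)))
E
```

```text
[-0.468  0.184  1.774 -0.     1.184  0.916] [ 0.431 -0.094  0.293]
[[ 0.983  0.186 -0.001]
 [ 0.186 -0.983  0.   ]
 [-0.    -0.    -1.   ]] 
 [[ 0.983  0.186 -0.001]
 [ 0.186 -0.983  0.   ]
 [-0.    -0.    -1.   ]]
A det 0.9999999999999998 z [ 0.105  0.699 -0.707]
   -0.2 1.6 [ 44.931  90.908 176.724]
   -0.2 1.9 [ 46.042  78.81  164.44 ]
   -0.2 2.2 [ 49.97   67.256 151.104]
   0.1 1.6 [  44.326   78.791 -171.021]
   0.1 1.9 [ 48.195  66.854 176.001]
   0.1 2.2 [ 55.595  56.175 160.624]
B det 0.9999999999999998 z [ 0.105  0.699 -0.707]
   -0.2 1.6 [44.931 90.908 -3.276]
   -0.2 1.9 [ 46.042  78.81  -15.56 ]
   -0.2 2.2 [ 49.97   67.256 -28.896]
   0.1 1.6 [44.326 78.791  8.979]
   0.1 1.9 [48.195 66.854 -3.999]
   0.1 2.2 [ 55.595  56.175 -19.376]
G1 det 0.9999999999999998 z [-0.105 -0.699 -0.707]
   -0.2 1.6 [-45.017  86.725 179.091]
   -0.2 1.9 [ -47.051   74.743 -168.396]
   -0.2 2.2 [ -52.076   63.535 -154.413]
   0.1 1.6 [ -43.915   98.806 -168.656]
   0.1 1.9 [ -43.379   86.324 -156.803]
   0.1 2.2 [ -45.482   74.002 -144.614]
G2 det 0.9999999999999998 z [-0.105 -0.699 -0.707]
   -0.2 1.6 [-45.017  86.725  -0.909]
   -0.2 1.9 [-47.051  74.743  11.604]
   -0.2 2.2 [-52.076  63.535  25.587]
   0.1 1.6 [-43.915  98.806  11.344]
   0.1 1.9 [-43.379  86.324  23.197]
   0.1 2.2 [-45.482  74.002  35.386]
```

Run:
```python
from h import *
np.set_printoptions(precision=3,suppress=True)
p=snapshot("wrist"); q=snapshot("top"); sd=snapshot("side")
o=onz(p,(265/1.5,68/1.5),.1055); print("cradle origin xy ~",o)
print("soy top from top cam",onz(q,(110+213/2.5,110+30/2.5),.2), "side cam",onz(sd,(170+73/3,120+247/3),.2),"base",onz(sd,(170+85/3,120+378/3),0.0))
yaw=np.radians(-98.5); C=cradleR(yaw); A=R.from_matrix(C@np.diag([1,-1,-1]))
O=np.array([o[0],o[1],.085])
P,r=tool(); rv=(r.inv()*A).as_rotvec(); print("rotvec",rv,np.degrees(np.linalg.norm(rv)))
for f in np.linspace(0,1,5):
    m=(R.from_euler("z",-.42)*R.from_euler("y",2.))
    print(f,(m.inv()*r*R.from_rotvec(f*rv)*R.from_euler("z",-np.pi/2)).as_euler("ZYZ",degrees=True))
V=O+C@[-.075,-.06,.12]; print("view TCP",V,"from",P)
go(V,A)
# constant-increment path: simulate n equal turns with world straight line -> per row tool shifts
n=14; k=R.from_rotvec(rv/n); cur=r; D=(V-P)/n
for i in range(n):
    print(np.round(cur.inv().apply(D)*100,2),end=" "); cur=cur*k
print("\nturn per row",rv/n)
```

```text
cradle origin xy ~ [0.54  0.008 0.105]
soy top from top cam [0.699 0.141 0.2  ] side cam [0.694 0.141 0.2  ] base [0.699 0.145 0.   ]
rotvec [ 0.743 -0.528  1.794] 115.30684765507564
0.0 [ 0.001 65.421 55.207]
0.25 [ 7.16  76.467 78.667]
0.5 [ 17.953  83.864 102.625]
0.75 [ 30.734  86.211 127.326]
1.0 [ 43.337  83.007 151.948]
view TCP [ 0.476 -0.014  0.223] from [ 0.431 -0.093  0.293]
shift cm [ 5.84 -6.9   7.06] turn [ 0.743 -0.528  1.794]
[ 0.42 -0.49  0.5 ] [ 0.37 -0.52  0.52] [ 0.32 -0.53  0.53] [ 0.28 -0.54  0.55] [ 0.23 -0.55  0.57] [ 0.18 -0.54  0.59] [ 0.13 -0.53  0.61] [ 0.09 -0.51  0.63] [ 0.05 -0.48  0.66] [ 0.02 -0.45  0.68] [-0.01 -0.42  0.71] [-0.04 -0.38  0.73] [-0.06 -0.33  0.75] [-0.07 -0.28  0.77] 
turn per row [ 0.053 -0.038  0.128]
```

```bash
python3 -m pendant '[[[0.053,-0.038,0.128,0.42,-0.49,0.5,1],[0.053,-0.038,0.128,0.37,-0.52,0.52,1],[0.053,-0.038,0.128,0.32,-0.53,0.53,1],[0.053,-0.038,0.128,0.28,-0.54,0.55,1],[0.053,-0.038,0.128,0.23,-0.55,0.57,1],[0.053,-0.038,0.128,0.18,-0.54,0.59,1],[0.053,-0.038,0.128,0.13,-0.53,0.61,1],[0.053,-0.038,0.128,0.09,-0.51,0.63,1]]]'
python3 -m pendant '[[[0.053,-0.038,0.128,0.05,-0.48,0.66,1],[0.053,-0.038,0.128,0.02,-0.45,0.68,1],[0.053,-0.038,0.128,0,-0.42,0.71,1],[0.053,-0.038,0.128,-0.04,-0.38,0.73,1],[0.053,-0.038,0.128,-0.06,-0.33,0.75,1],[0.053,-0.038,0.128,-0.07,-0.28,0.77,1],[0,0,0,0,0,0,1],[0,0,0,0,0,0,1]]]'
python3 - <<'E'
from h import *
np.set_printoptions(precision=3,suppress=True)
s=telemetry.get_state(); print(np.array(s["joints"]))
A=cradleR(np.radians(-98.5))@np.diag([1,-1,-1]); print("resid",(tool()[1].inv()*R.from_matrix(A)).as_rotvec())
p=snapshot("wrist"); save("pics/w5.png",p,None,1.5)
E
```

```text
t: 8.7
tool_pos: [0.457, -0.0481, 0.2529]
tcp_rot: [-0.187, 0.88, -0.405, -0.162]
ft_force: [-0.2, 0.3, -0.5]
grip_width: 0.0219
t: 9.7
tool_pos: [0.4759, -0.0147, 0.223]
tcp_rot: [0.289, -0.605, 0.698, 0.251]
ft_force: [0.4, -0.6, -0.9]
grip_width: 0.0217
[-0.698  0.499  1.828  0.663  1.356  2.257]
resid [0.004 0.    0.003]
```

View pics/w5.png

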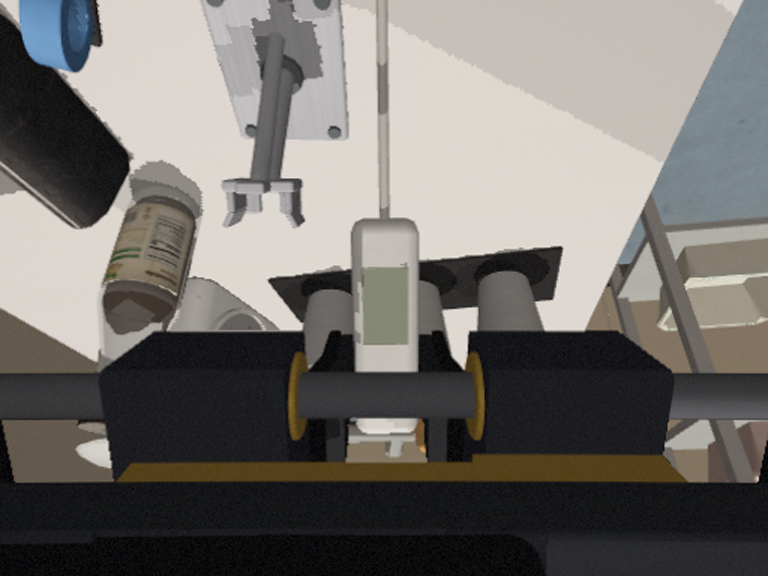

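This view shows the cradle edge-on, with a crossbar at (225–300,185) and cheeks pointing towards image-down at (232,205) and (293,205). That suggests the bed faces +y and slopes down towards +y, not −y. I'll check it with zoomed views and a projected model.

```bash
cat >> h.py <<'E'
def model():
    L=[]
    def poly(*p): L.append(np.array(p)/1000.)
    poly((-62,-7,0),(-62,7,0),(-46,7,0),(-46,18.5,0),(-12,18.5,0),(-12,7,0),(-6,7,0),(-6,-7,0),(-12,-7,0),(-12,-18.5,0),(-46,-18.5,0),(-46,-7,0),(-62,-7,0))
    for s in(1,-1):
        poly((-44,13*s,0),(-44,13*s,11),(-44,18*s,20),(-16,18*s,20),(-16,13*s,11),(-16,13*s,0)); 
        poly((-18,5.5*s,0),(-18,5.5*s,14),(-18,11*s,14))
    return L
def overlay(p,O,yaw,crop,s,fn=None):
    a,b,c,d=crop; im=cv2.resize(p["color"][b:d,a:c,::-1],None,fx=s,fy=s,interpolation=cv2.INTER_CUBIC); im2=im.copy()
    C=cradleR(yaw)
    for k,q in enumerate(model()):
        uv=proj(p,np.array(O)+q@C.T); uv=((uv+.5-[a,b])*s-.5).round().astype(int)
        cv2.polylines(im2,[uv.reshape(-1,1,2)],False,(0,0,255) if k==0 else (0,160,0),1)
    return np.hstack([im,im2])
E
python3 - <<'E'
from h import *
p=snapshot("wrist"); s=snapshot("side")
O=[.54,.03,.085]; y=np.radians(81.5)
a=overlay(p,O,y,(140,100,210,160),5.5); b=overlay(s,O,y,(225,180,280,235),7)
t=snapshot("top"); c=overlay(t,O,y,(215,160,265,200),7)
rows=[cv2.resize(x,(700,int(x.shape[0]*700/x.shape[1]))) for x in(a,b)]
im=np.vstack(rows); im=im[:]; f=600/im.shape[0]
cv2.imwrite("pics/o1.png",cv2.resize(im,None,fx=min(1,f),fy=min(1,f)))
print(im.shape)
E
```

```text
(650, 700, 3)
```

View pics/o1.png

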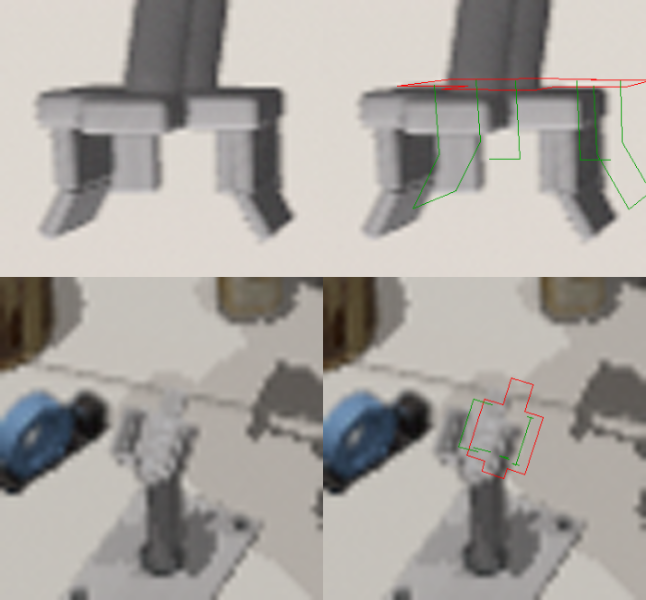

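The bed does slope down towards +y (yaw about 80°). The posts' slot edges are at panel (160,188) and (218,190), and the bed's upper corners at (43,127) and (252,128). I'll fit the pose from those points.

```bash
cat > fit.py <<'E'
from h import *
from scipy.optimize import least_squares
np.set_printoptions(precision=4,suppress=True)
p=snapshot("wrist"); s=snapshot("side")
M=np.array([(-46,-18.5,0),(-46,18.5,0),(-18,-5.5,14),(-18,5.5,14)])/1000
U=np.array([(43,127),(252,128),(160,188),(218,190)])/4.615+[140,100]
def f(v): return (proj(p,np.array([v[0],v[1],.085])+M@cradleR(v[2]).T)-U).ravel()
r=least_squares(f,[.54,.03,1.42]); print(r.x,np.degrees(r.x[2]),r.fun)
O=[r.x[0],r.x[1],.085]; y=r.x[2]
a=overlay(p,O,y,(140,100,210,160),5.5); b=overlay(s,O,y,(225,180,280,235),7)
rows=[cv2.resize(x,(640,int(x.shape[0]*640/x.shape[1]))) for x in(a,b)]
cv2.imwrite("pics/o2.png",np.vstack(rows))
print(telemetry.get_state()["t"])
# kinematic options for yaw
def wr(j1,j23,T):
    m=(R.from_euler("z",j1)*R.from_euler("y",j23)).inv()*R.from_matrix(T)*R.from_euler("z",-np.pi/2)
    return m.as_euler("ZYZ",degrees=True)
C=cradleR(y)
A=C@np.diag([1,-1,-1]); G1=np.c_[C[:,2],-C[:,1],C[:,0]]; G2=np.c_[-C[:,2],C[:,1],C[:,0]]
for n,T in(("A",A),("B",C@np.diag([-1,1,-1])),("G1",G1),("G2",G2)):
    print(n,np.linalg.det(T).round(),T[:,2],[wr(j1,j23,T).round() for j1 in(-.3,.1,.3) for j23 in (1.7,2.1)])
E
python3 fit.py
```

```text
[0.5496 0.039  1.4276] 81.79741200040122 [-1.4082 -0.3238  1.1694 -0.5294  0.0793  0.8764  0.1955  0.4384]
10.0
A 1.0 [-0.1009 -0.6999 -0.7071] [array([-45.,  78.,  -1.]), array([-52.,  63.,  17.]), array([-44.,  94.,  15.]), array([-45.,  78.,  31.]), array([-41., 102.,  24.]), array([-40.,  85.,  38.])]
B 1.0 [-0.1009 -0.6999 -0.7071] [array([-45.,  78., 179.]), array([ -52.,   63., -163.]), array([ -44.,   94., -165.]), array([ -45.,   78., -149.]), array([ -41.,  102., -156.]), array([ -40.,   85., -142.])]
G1 1.0 [ 0.1009  0.6999 -0.7071] [array([ 44.,  91., -12.]), array([ 46.,  75., -28.]), array([45., 75.,  5.]), array([ 53.,  60., -14.]), array([44., 67., 13.]), array([54., 52., -7.])]
G2 1.0 [ 0.1009  0.6999 -0.7071] [array([ 44.,  91., 168.]), array([ 46.,  75., 152.]), array([  45.,   75., -175.]), array([ 53.,  60., 166.]), array([  44.,   67., -167.]), array([ 54.,  52., 173.])]
```

View pics/o2.png

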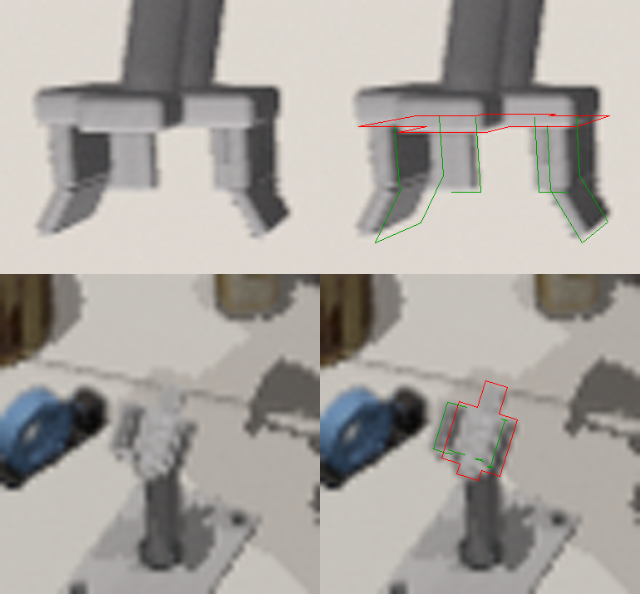

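The fitted model matches the rib, slot and cheeks in the wrist view and the rib end in the side view. I'm adopting O≈(0.550,0.039), yaw 81.8°. Next I'll route via a vertical pose to the proper approach.

```bash
cat >> h.py <<'E'
O=np.array([.5496,.039,.085]); CY=1.4276; C=cradleR(CY); A=R.from_matrix(C@np.diag([1,-1,-1])); G1=R.from_matrix(np.c_[C[:,2],-C[:,1],C[:,0]])
def down(yaw): x=np.array([np.cos(yaw),np.sin(yaw),0]); return R.from_matrix(np.c_[x,np.cross([0,0,-1],x),[0,0,-1]])
def path(P0,r0,P1,r1,n):
    rv=(r0.inv()*r1).as_rotvec(); cur=r0; k=R.from_rotvec(rv/n)
    print("turn",np.round(rv/n,3),"norm",np.linalg.norm(rv/n).round(3),"end",np.round(P1,3))
    # a row = shift in axes at row start, then turn
    print(*[np.round((r0*R.from_rotvec(rv*i/n)).inv().apply((np.array(P1)-P0)/n)*100,2).tolist() for i in range(n)])
E
python3 - <<'E'
from h import *
P,r=tool(); Q=np.array([.45,-.03,.36]); S=O+C@[-.073,0,.09]
path(P,r,Q,down(0),12); path(Q,down(0),S,A,12)
E
```

```text
turn [-0.056  0.048 -0.135] norm 0.154 end [ 0.45 -0.03  0.36]
[-0.69, 0.19, -0.92] [-0.67, 0.15, -0.94] [-0.64, 0.12, -0.97] [-0.61, 0.09, -0.99] [-0.57, 0.07, -1.02] [-0.53, 0.05, -1.04] [-0.49, 0.04, -1.06] [-0.44, 0.04, -1.08] [-0.39, 0.04, -1.1] [-0.34, 0.05, -1.12] [-0.3, 0.07, -1.13] [-0.25, 0.1, -1.14]
turn [-0.047 -0.054 -0.112] norm 0.133 end [0.551 0.051 0.2  ]
[0.84, -0.67, 1.33] [0.99, -0.63, 1.25] [1.12, -0.57, 1.17] [1.24, -0.49, 1.08] [1.34, -0.39, 0.99] [1.43, -0.28, 0.9] [1.5, -0.15, 0.81] [1.55, -0.02, 0.72] [1.58, 0.13, 0.64] [1.59, 0.28, 0.56] [1.58, 0.43, 0.5] [1.55, 0.59, 0.44]
```

```bash
python3 -m pendant '[[[-0.056,0.048,-0.135,-0.69,0.19,-0.92,1],[-0.056,0.048,-0.135,-0.67,0.15,-0.94,1],[-0.056,0.048,-0.135,-0.64,0.12,-0.97,1],[-0.056,0.048,-0.135,-0.61,0.09,-0.99,1],[-0.056,0.048,-0.135,-0.57,0.07,-1.02,1],[-0.056,0.048,-0.135,-0.53,0.05,-1.04,1],[-0.056,0.048,-0.135,-0.49,0.04,-1.06,1],[-0.056,0.048,-0.135,-0.44,0.04,-1.08,1]]]'
python3 -m pendant '[[[-0.056,0.048,-0.135,-0.39,0.04,-1.1,1],[-0.056,0.048,-0.135,-0.34,0.05,-1.12,1],[-0.056,0.048,-0.135,-0.3,0.07,-1.13,1],[-0.056,0.048,-0.135,-0.25,0.1,-1.14,1],[-0.047,-0.054,-0.112,0.84,-0.67,1.33,1],[-0.047,-0.054,-0.112,0.99,-0.63,1.25,1],[-0.047,-0.054,-0.112,1.12,-0.57,1.17,1],[-0.047,-0.054,-0.112,1.24,-0.49,1.08,1]]]'
python3 -m pendant '[[[-0.047,-0.054,-0.112,1.34,-0.39,0.99,1],[-0.047,-0.054,-0.112,1.43,-0.28,0.9,1],[-0.047,-0.054,-0.112,1.5,-0.15,0.81,1],[-0.047,-0.054,-0.112,1.55,0,0.72,1],[-0.047,-0.054,-0.112,1.58,0.13,0.64,1],[-0.047,-0.054,-0.112,1.59,0.28,0.56,1],[-0.047,-0.054,-0.112,1.58,0.43,0.5,1],[-0.047,-0.054,-0.112,1.55,0.59,0.44,1]]]'
python3 - <<'E'
from h import *
np.set_printoptions(precision=3,suppress=True)
print(np.array(telemetry.get_state()["joints"])); go(O+C@[-.073,0,.09],A); go(O+C@[-.073,0,.0035],A)
p=snapshot("wrist"); im=overlay(p,O,CY,(190,60,330,240),2.8); cv2.imwrite("pics/o3.png",im); print(im.shape)
E
```

```text
t: 11.0
tool_pos: [0.4583, -0.0248, 0.3145]
tcp_rot: [-0.11, 0.954, -0.262, -0.096]
ft_force: [-0.4, 0.5, -0.9]
grip_width: 0.0213
t: 12.0
tool_pos: [0.4836, -0.0028, 0.3061]
tcp_rot: [0.092, 0.964, 0.225, -0.109]
ft_force: [0.9, 0.9, 0.5]
grip_width: 0.0215
t: 13.0
tool_pos: [0.5508, 0.051, 0.1991]
tcp_rot: [0.252, 0.696, 0.607, -0.291]
ft_force: [-0.0, -0.5, -0.7]
grip_width: 0.0213
[ 0.254  0.684  1.489 -0.728  1.397  0.684]
shift cm [-0.08  0.05 -0.08] turn [0.001 0.005 0.006]
shift cm [-0.04  0.04  8.57] turn [0.001 0.005 0.006]
(504, 784, 3)
```

View pics/o3.png

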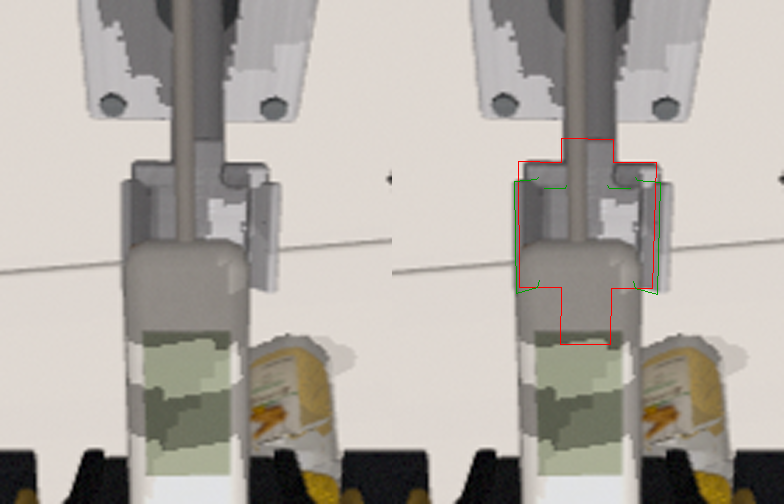

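The real cradle sits about 5 px (1.4 mm) right of the model: bed edges at 132–268 against 126–264. The handle is about 0.7 mm left of the tool axis. I'll shift +2.6 mm in tool y and lower it along the bed normal.

```bash
python3 -m pendant '[[[0.001,0.005,0.006,0,0.26,1,1],[0,0,0,0,0,1.5,1],[0,0,0,0,0,1.5,1],[0,0,0,0,0,1.5,1],[0,0,0,0,0,1.2,1],[0,0,0,0,0,0.8,1],[0,0,0,0,0,0.5,1],[0,0,0,0,0,0.2,1]]]'
python3 -m pendant '[[[0,0,0,0,0,0,1],[0,0,0,0,0,0.1,1],[0,0,0,0,0,0.1,1],[0,0,0,0,0,0.1,1],[0,0,0,0,0,0,1],[0,0,0,0,0,0,1],[0,0,0,0,0,0,1],[0,0,0,0,0,0,1]]]'
python3 - <<'E'
from h import *
np.set_printoptions(precision=4,suppress=True)
s=telemetry.get_state(); P,r=tool(); print("TCP in cradle mm",C.T@(P-O)*1000,"F cradle",C.T@np.array(s["ft_force"]))
E
```

```text
t: 14.05
tool_pos: [0.5448, -0.0074, 0.1415]
tcp_rot: [0.25, 0.7, 0.604, -0.289]
ft_force: [0.2, 0.5, -1.0]
grip_width: 0.0218
t: 15.05
tool_pos: [0.5444, -0.0094, 0.1395]
tcp_rot: [0.25, 0.7, 0.604, -0.289]
ft_force: [-0.3, 0.9, 0.4]
grip_width: 0.0212
TCP in cradle mm [-72.9824  -1.7588   4.1554] F cradle [0.3486 0.3923 0.8775]
```

```bash
python3 -m pendant '[[[0,0,0,0,0,0.05,1],[0,0,0,0,0,0.05,1],[0,0,0,0,0,0.05,1],[0,0,0,0,0,0,1],[0,0,0,0,0,0,1],[0,0,0,0,0,0,1],[0,0,0,0,0,0,1],[0,0,0,0,0,0,1]]]'
python3 - <<'E'
from h import *
np.set_printoptions(precision=4,suppress=True)
s=telemetry.get_state(); P,r=tool(); print("TCP in cradle mm",C.T@(P-O)*1000,"F cradle",C.T@np.array(s["ft_force"]))
E
```

```text
t: 16.05
tool_pos: [0.5444, -0.0097, 0.1393]
tcp_rot: [0.251, 0.7, 0.604, -0.288]
ft_force: [-1.2, 6.9, 6.0]
grip_width: 0.0214
TCP in cradle mm [-73.0252  -1.8041   3.7712] F cradle [0.4516 2.1674 9.0062]
```

On the bed, with 9 N of normal force. I'll ease off and slide down to the stop.

```bash
python3 -m pendant '[[[0,0,0,0,0,-0.07,1],[0,0,0,0.1,0,0,1],[0,0,0,0.1,0,0,1],[0,0,0,0.1,0,0,1],[0,0,0,0.05,0,0,1],[0,0,0,0,0,0,1],[0,0,0,0,0,0,1],[0,0,0,0,0,0,1]]]'
python3 - <<'E'
from h import *
np.set_printoptions(precision=4,suppress=True)
s=telemetry.get_state(); P,r=tool(); print("TCP in cradle mm",C.T@(P-O)*1000,"F cradle",C.T@np.array(s["ft_force"]))
E
```

```text
t: 17.05
tool_pos: [0.5458, -0.0078, 0.1374]
tcp_rot: [0.251, 0.7, 0.604, -0.288]
ft_force: [0.6, 3.5, 5.5]
grip_width: 0.0218
TCP in cradle mm [-70.1804  -2.9432   3.9407] F cradle [-1.4024 -0.1446  6.3631]
```

```bash
python3 -m pendant '[[[0,0,0,0.05,0,0,1],[0,0,0,0.05,0,0,1],[0,0,0,0.05,0,0,1],[0,0,0,0,0,0,1],[0,0,0,0,0,0,1],[0,0,0,0,0,0,1],[0,0,0,0,0,0,1],[0,0,0,0,0,0,1]]]'
python3 - <<'E'
from h import *
np.set_printoptions(precision=4,suppress=True)
s=telemetry.get_state(); P,r=tool(); print("TCP in cradle mm",C.T@(P-O)*1000,"F cradle",C.T@np.array(s["ft_force"]))
E
```

```text
t: 18.05
tool_pos: [0.5461, -0.0067, 0.1363]
tcp_rot: [0.251, 0.7, 0.604, -0.288]
ft_force: [0.9, 3.5, 5.0]
grip_width: 0.0215
TCP in cradle mm [-68.5946  -3.0305   3.9499] F cradle [-0.9824 -0.377   6.019 ]
```

```bash
python3 -m pendant '[[[0,0,0,0.05,0,0,1],[0,0,0,0.05,0,0,1],[0,0,0,0.05,0,0,1],[0,0,0,0,0,0,1],[0,0,0,0,0,0,1],[0,0,0,0,0,0,1],[0,0,0,0,0,0,1],[0,0,0,0,0,0,1]]]'
python3 - <<'E'
from h import *
np.set_printoptions(precision=4,suppress=True)
s=telemetry.get_state(); P,r=tool(); print("TCP in cradle mm",C.T@(P-O)*1000,"F cradle",C.T@np.array(s["ft_force"]))
p=snapshot("wrist"); im=overlay(p,O,CY,(190,60,330,240),2.8); cv2.imwrite("pics/o4.png",im)
E
```

```text
t: 19.05
tool_pos: [0.5461, -0.0065, 0.1362]
tcp_rot: [0.252, 0.699, 0.603, -0.289]
ft_force: [0.1, 1.2, 7.2]
grip_width: 0.0219
TCP in cradle mm [-68.3626  -3.0072   3.9843] F cradle [-4.2715  0.0861  5.9026]
```

View pics/o4.png

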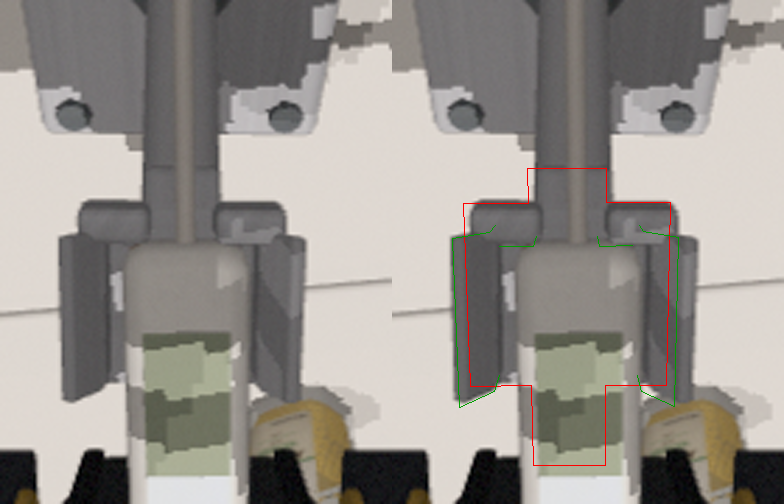

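The handle bears on the stop posts (row 238) and the probe lies centred in the slot (148–218). The push was blocked with 4 N and only 0.2 mm of travel. Releasing now.

```bash
python3 -m pendant '[[[0,0,0,-0.1,0,-0.05,1],[0,0,0,0,0,0,2.4],[0,0,0,0,0,0,3],[0,0,0,0,0,0,4],[0,0,0,0,0,0,4.5],[0,0,0,0,0,0,4.5],[0,0,0,0,0,-0.5,4.5],[0,0,0,0,0,-1,4.5]]]'
python3 -m pendant '[[[0,0,0,0,0,-2,4.5],[0,0,0,0,0,-3,4.5],[0,0,0,0,0,-3,4.5],[0,0,0,0,0,-1,4.5],[0,0,0,0,0,0,4.5],[0,0,0,0,0,0,4.5],[0,0,0,0,0,0,4.5],[0,0,0,0,0,0,4.5]]]'
python3 - <<'E'
from h import *
np.set_printoptions(precision=4,suppress=True)
P,r=tool(); c=C.T@(P-O); print("TCP in cradle mm",c*1000)
p=snapshot("wrist"); 
for n in("handle_end","thermometer"): print(n,[(round(a["score"],2),px(a["location"]).round(1)) for a in recognise(p,n)[:1]])
k=cut_out(p,"thermometer")
if k:
    v,u=np.nonzero(k[0]["region"]); print(k[0]["score"],u.min(),u.max(),v.min(),v.max())
off=np.array([0,-.003,.0012])
print("expected: end/junction/tip",proj(p,[O+C@(off+q) for q in([-.094,0,.014],[-.019,0,.014],[.094,0,.007])]))
path(P,r,O+C@[-.165,-.003,.0082],G1,11)
np.save("last.npy",p["color"])
E
```

```text
t: 20.1
tool_pos: [0.5464, 0.0049, 0.1463]
tcp_rot: [0.25, 0.7, 0.604, -0.289]
ft_force: [0.0, 0.2, -0.4]
grip_width: 0.0448
t: 21.1
tool_pos: [0.5554, 0.067, 0.2093]
tcp_rot: [0.25, 0.7, 0.603, -0.289]
ft_force: [0.3, -0.3, -0.3]
grip_width: 0.0449
TCP in cradle mm [-67.703   -1.7278 108.0425]
handle_end [(0.92, array([258.7, 162.6]))]
thermometer [(0.85, array([259.7, 164.5]))]
0.81 245 273 0 221
expected: end/junction/tip [[259.954  224.8434]
 [259.87   133.1837]
 [259.689  -31.9422]]
turn [ 0.     0.143 -0.   ] norm 0.143 end [ 0.537 -0.071  0.207]
[-0.89, 0.02, 0.91] [-1.01, 0.02, 0.77] [-1.1, 0.02, 0.62] [-1.18, 0.02, 0.46] [-1.23, 0.02, 0.28] [-1.26, 0.01, 0.11] [-1.27, 0.01, -0.07] [-1.24, 0.01, -0.25] [-1.19, 0.01, -0.43] [-1.12, 0.01, -0.59] [-1.02, 0.01, -0.75]
```

```bash
python3 -m pendant '[[[0,0.143,0,-0.89,0.02,0.91,4.5],[0,0.143,0,-1.01,0.02,0.77,4.5],[0,0.143,0,-1.1,0.02,0.62,4.5],[0,0.143,0,-1.18,0.02,0.46,4.5],[0,0.143,0,-1.23,0.02,0.28,4.5],[0,0.143,0,-1.26,0,0.11,4.5],[0,0.143,0,-1.27,0,-0.07,4.5],[0,0.143,0,-1.24,0,-0.25,4.5]]]'
python3 -m pendant '[[[0,0.143,0,-1.19,0,-0.43,4.5],[0,0.143,0,-1.12,0,-0.59,4.5],[0,0.143,0,-1.02,0,-0.75,4.5],[0,0,0,0,0,0,4.5],[0,0,0,0,0,0,4.5],[0,0,0,0,0,0,4.5],[0,0,0,0,0,0,4.5],[0,0,0,0,0,0,4.5]]]'
python3 - <<'E'
from h import *
np.set_printoptions(precision=4,suppress=True)
s=telemetry.get_state(); print(np.array(s["joints"]),s["ft_force"])
P,r=tool(); print("TCP in cradle mm",C.T@(P-O)*1000)
go(O+C@[-.061,-.0022,.0082],G1)
p=snapshot("wrist"); off=np.array([0,-.0022,.0012])
print("expected end face",proj(p,[O+C@(off+q) for q in([-.094,0,.007],[-.094,-.011,.007],[-.094,.011,.007],[-.094,0,.014],[-.019,0,.014])]))
for n in("handle_end",): print(n,[(round(a["score"],2),px(a["location"]).round(1)) for a in recognise(p,n)[:1]])
k=cut_out(p,"thermometer")
if k:
    m=k[0]["region"]; v,u=np.nonzero(m); print(k[0]["score"],u.min(),u.max(),v.min(),v.max()); 
    for row in range(v.min(),v.max()+1,6): c=np.nonzero(m[row])[0]; print(row,c.min() if len(c) else 0,c.max() if len(c) else 0,end="; ")
E
```

```text
t: 22.3
tool_pos: [0.5421, -0.0335, 0.2091]
tcp_rot: [-0.117, 0.744, 0.643, 0.138]
ft_force: [-0.1, 0.2, -0.5]
grip_width: 0.0447
t: 23.3
tool_pos: [0.5364, -0.0696, 0.2082]
tcp_rot: [-0.25, 0.698, 0.604, 0.291]
ft_force: [0.2, -0.4, 0.4]
grip_width: 0.0447
[-0.7055  0.6048  1.643   0.6542  1.4211 -0.8419] [ 0.1535 -0.3837  0.3752]
TCP in cradle mm [-164.4853   -2.473     9.7535]
shift cm [-0.18 -0.06 10.35] turn [ 0.003 -0.003  0.001]
expected end face [[257.4862 204.5156]
 [272.298  204.5021]
 [242.6708 204.53  ]
 [257.4876 195.4178]
 [257.1825 174.9241]]
handle_end [(0.84, array([256.2, 192.6]))]
0.73 243 271 168 213
168 257 257; 174 256 258; 180 247 268; 186 246 269; 192 244 270; 198 243 270; 204 243 271; 210 245 269;
```

The mask of the handle's end face (columns 243–271, bottom row 213) agrees with the prediction, so I'm advancing and gripping.

```bash
python3 -m pendant '[[[0.003,-0.003,0,-0.18,-0.03,1,4.5],[0,0,0,0,0,2,4.5],[0,0,0,0,0,2,4.5],[0,0,0,0,0,2,4.5],[0,0,0,0,0,1.5,4.5],[0,0,0,0,0,1,4.5],[0,0,0,0,0,0.6,4.5],[0,0,0,0,0,0.25,4.5]]]'
python3 - <<'E'
from h import *
np.set_printoptions(precision=4,suppress=True)
P,r=tool(); print("TCP in cradle mm",C.T@(P-O)*1000,telemetry.get_state()["ft_force"])
E
python3 -m pendant '[[[0,0,0,0,0,0,3],[0,0,0,0,0,0,2],[0,0,0,0,0,0,1],[0,0,0,0,0,0,1],[0,0,0,0,0,0,1],[0,0,0,0,0,0,1],[0,0,0,0,0,0,1],[0,0,0,0,0,0,1]]]' 30
```

```text
t: 24.45
tool_pos: [0.5466, 0.0009, 0.1332]
tcp_rot: [-0.251, 0.699, 0.604, 0.29]
ft_force: [-1.0, -0.3, 0.1]
grip_width: 0.0449
TCP in cradle mm [-61.0578  -2.4346   7.0847] [-0.9805 -0.2703  0.119 ]
t: 25.45
tool_pos: [0.5466, 0.0006, 0.1335]
tcp_rot: [-0.25, 0.699, 0.604, 0.29]
ft_force: [0.1, -2.7, 2.7]
grip_width: 0.022
```

```bash
python3 -m pendant '[[[0,0,0,0.3,0,0,1],[0,0,0,0.7,0,0,1],[0,0,0,1.5,0,0,1],[0,0,0,2,0,0,1],[0,0,0,2,0,0,1],[0,0,0,1.5,0,0,1],[0,0,0,0,0,0,1],[0,0,0,0,0,0,1]]]'
python3 - <<'E'
from h import *
np.set_printoptions(precision=4,suppress=True)
P,r=tool(); print(C.T@(P-O)*1000)
Q=np.array([.5,.13,.36]); path(P,r,Q,down(CY),8); print(P)
t=snapshot("top"); k=cut_out(t,"empty_cup"); 
if k:
    v,u=np.nonzero(k[0]["region"]); (c,rad)=cv2.minEnclosingCircle(np.c_[u,v].astype(np.float32)); print(k[0]["score"],c,rad,u.min(),u.max(),v.min(),v.max(),onz(t,c,.103))
s=snapshot("side"); print("rim in side",proj(s,[[.3917,.31,.103]]))
k=cut_out(s,"empty_cup")
if k: v,u=np.nonzero(k[0]["region"]); print(k[0]["score"],u.min(),u.max(),v.min(),v.max()); a=np.linspace(0,6.283,60); e=proj(s,np.c_[.3917+.0405*np.cos(a),.31+.0405*np.sin(a),.103+0*a]); print(e.min(0),e.max(0))
path(Q,down(CY),np.array([.3917,.31,.31]),down(CY),8)
E
```

```text
t: 26.45
tool_pos: [0.5545, 0.0568, 0.1898]
tcp_rot: [-0.25, 0.699, 0.604, 0.289]
ft_force: [0.3, -0.2, -0.2]
grip_width: 0.0217
[-61.1726  -2.323   87.0083]
turn [ 0.    -0.098 -0.   ] norm 0.098 end [0.5  0.13 0.36]
[2.08, -0.81, -0.93] [1.97, -0.81, -1.13] [1.85, -0.81, -1.32] [1.72, -0.81, -1.5] [1.56, -0.81, -1.66] [1.39, -0.81, -1.8] [1.21, -0.81, -1.93] [1.01, -0.81, -2.04]
[0.5545 0.0568 0.1898]
0.82 (138.0, 238.5) 15.403021812438965 123 153 224 252 [0.3915 0.3077 0.103 ]
rim in side [[273.0879 287.6357]]
0.66 261 287 278 316
[258.7628 276.168 ] [287.4355 299.6208]
turn [0. 0. 0.] norm 0.0 end [0.392 0.31  0.31 ]
[2.03, -1.66, 0.62] [2.03, -1.66, 0.62] [2.03, -1.66, 0.62] [2.03, -1.66, 0.62] [2.03, -1.66, 0.62] [2.03, -1.66, 0.62] [2.03, -1.66, 0.62] [2.03, -1.66, 0.62]
```

```bash
python3 -m pendant '[[[0,-0.098,0,2.08,-0.81,-0.93,1],[0,-0.098,0,1.97,-0.81,-1.13,1],[0,-0.098,0,1.85,-0.81,-1.32,1],[0,-0.098,0,1.72,-0.81,-1.5,1],[0,-0.098,0,1.56,-0.81,-1.66,1],[0,-0.098,0,1.39,-0.81,-1.8,1],[0,-0.098,0,1.21,-0.81,-1.93,1],[0,-0.098,0,1.01,-0.81,-2.04,1]]]'
python3 -m pendant '[[[0,0,0,2.03,-1.66,0.2,1],[0,0,0,2.03,-1.66,0.2,1],[0,0,0,2.03,-1.66,0.2,1],[0,0,0,2.03,-1.66,0.2,1],[0,0,0,2.03,-1.66,0.2,1],[0,0,0,2.03,-1.66,0.2,1],[0,0,0,2.03,-1.66,0.2,1],[0,0,0,2.03,-1.66,0.2,1]]]'
python3 - <<'E'
from h import *
np.set_printoptions(precision=4,suppress=True)
P,r=tool(); print(P,telemetry.get_state()["joints"]); go([.3915,.309,.19],down(CY))
tip=r.apply([0,0,.155])+P; end=r.apply([0,0,-.033])+P; print("tip should be",tip)
for n in("top","side"):
    p=snapshot(n); print(n,"expect tip,junction,end",proj(p,[tip,r.apply([0,0,.042])+P,end]),)
    k=cut_out(p,"thermometer")
    if k: v,u=np.nonzero(k[0]["region"]); print(k[0]["score"],u.min(),u.max(),v.min(),v.max()); i=v.argmax(); print("lowest",u[i],v[i])
    if n=="side": a=p
p=a; save("pics/f.png",p,(200,150,360,330),3.3)
E
```

```text
t: 27.65
tool_pos: [0.4992, 0.1299, 0.3608]
tcp_rot: [-0.0, 0.757, 0.654, -0.001]
ft_force: [0.6, 0.5, -1.0]
grip_width: 0.022
t: 28.65
tool_pos: [0.3909, 0.3101, 0.344]
tcp_rot: [-0.001, 0.757, 0.654, -0.0]
ft_force: [1.0, 0.0, -1.3]
grip_width: 0.0216
[0.3909 0.3101 0.344 ] [0.4448 0.2229 1.5717 0.0023 1.3478 0.5895]
shift cm [-0.12  0.1  15.4 ] turn [-0.002 -0.001 -0.002]
tip should be [0.3907 0.3103 0.189 ]
top expect tip,junction,end [[128.4225 239.3259]
 [115.1639 240.0737]
 [104.8256 240.652 ]]
0.62 107 118 237 244
lowest 113 244
side expect tip,junction,end [[274.0415 268.5793]
 [274.9063 240.2439]
 [275.5423 219.2547]]
0.73 271 279 219 263
lowest 274 263
```

The side camera mask shows the thermometer hanging vertical where expected (columns 271–279, end at row 219, probe column 274). Lowering it into the cup.

```bash
python3 -m pendant '[[[0,0,0,-0.1,0.05,2,1],[0,0,0,0,0,2.5,1],[0,0,0,0,0,2.5,1],[0,0,0,0,0,2.5,1],[0,0,0,0,0,2.5,1],[0,0,0,0,0,2,1],[0,0,0,0,0,1.8,1],[0,0,0,0,0,0.9,1]]]'
python3 -m pendant '[[[0,0,0,0,0,0.3,1],[0,0,0,0,0,0.2,1],[0,0,0,0,0,0.2,1],[0,0,0,0,0,0.1,1],[0,0,0,0,0,0.1,1],[0,0,0,0,0,0,1],[0,0,0,0,0,0,1],[0,0,0,0,0,0,1]]]'
```

```text
t: 29.85
tool_pos: [0.3924, 0.3079, 0.1767]
tcp_rot: [-0.001, 0.757, 0.654, -0.0]
ft_force: [0.7, 0.3, 0.3]
grip_width: 0.0218
t: 30.85
tool_pos: [0.3921, 0.309, 0.1686]
tcp_rot: [-0.001, 0.756, 0.654, 0.001]
ft_force: [0.7, -0.6, -0.2]
grip_width: 0.0216
```

Tip about 7 mm above the floor. I'll creep down until contact.

```bash
python3 -m pendant '[[[0,0,0,0,0,0.1,1],[0,0,0,0,0,0.1,1],[0,0,0,0,0,0.1,1],[0,0,0,0,0,0.1,1],[0,0,0,0,0,0,1],[0,0,0,0,0,0,1],[0,0,0,0,0,0,1],[0,0,0,0,0,0,1]]]'
python3 -m pendant '[[[0,0,0,0,0,0.05,1],[0,0,0,0,0,0.05,1],[0,0,0,0,0,0.05,1],[0,0,0,0,0,0,1],[0,0,0,0,0,0,1],[0,0,0,0,0,0,1],[0,0,0,0,0,0,1],[0,0,0,0,0,0,1]]]'
```

```text
t: 31.85
tool_pos: [0.3921, 0.309, 0.1646]
tcp_rot: [-0.001, 0.756, 0.654, 0.001]
ft_force: [0.3, 0.4, -0.3]
grip_width: 0.0216
t: 32.85
tool_pos: [0.3921, 0.309, 0.1631]
tcp_rot: [-0.001, 0.756, 0.654, 0.001]
ft_force: [-0.6, 0.4, -0.3]
grip_width: 0.0216
```

```bash
python3 -m pendant '[[[0,0,0,0,0,0.05,1],[0,0,0,0,0,0.05,1],[0,0,0,0,0,0.05,1],[0,0,0,0,0,0,1],[0,0,0,0,0,0,1],[0,0,0,0,0,0,1],[0,0,0,0,0,0,1],[0,0,0,0,0,0,1]]]'
```

```text
t: 33.85
tool_pos: [0.3922, 0.3091, 0.1618]
tcp_rot: [-0.001, 0.756, 0.654, 0.001]
ft_force: [-1.2, -0.5, 4.9]
grip_width: 0.0219
```

The probe is on the bottom, with 5 N. The handle is top-heavy above the rim, so I'll lean it gently towards the clear side, tip to the far floor edge, before opening. That way it doesn't drop against the rim.

Run:
```python
from h import *
P,r=tool(); n=6; L=.155; th=np.radians(23); tip=P+r.apply([0,0,L])
prev=P+r.apply([0,0,-.004]); pr=r
for i in range(1,n+1):
    rr=r*R.from_euler("y",th*i/n); T=tip+r.apply([.014*i/n,0,-.004]); N=T-rr.apply([0,0,L])
    print(np.round(pr.inv().apply(N-prev)*100,2)); prev,pr=N,rr
print("turn",th/n,"down 0.3cm:",pr.inv().apply([0,0,-.3]))
```

```text
[-0.8   0.    0.03]
[-0.8  -0.    0.05]
[-0.8   0.    0.07]
[-0.81 -0.    0.08]
[-0.81  0.    0.1 ]
[-0.82 -0.    0.11]
turn 0.06690428799311597 down 0.3cm: [-1.17834097e-01 -4.09402214e-05  2.75889695e-01]
```

```bash
python3 -m pendant '[[[0,0,0,0,0,-0.4,1],[0,0.067,0,-0.8,0,0.03,1],[0,0.067,0,-0.8,0,0.05,1],[0,0.067,0,-0.8,0,0.07,1],[0,0.067,0,-0.81,0,0.08,1],[0,0.067,0,-0.81,0,0.1,1],[0,0.067,0,-0.82,0,0.11,1],[0,0,0,0,0,0,1]]]'
python3 -m pendant '[[[0,0,0,-0.04,0,0.09,1],[0,0,0,-0.04,0,0.09,1],[0,0,0,-0.04,0,0.09,1],[0,0,0,0,0,0,1],[0,0,0,0,0,0,1],[0,0,0,0,0,0,1],[0,0,0,0,0,0,1],[0,0,0,0,0,0,1]]]'
python3 - <<'E'
from h import *
P,r=tool(); print("tip",P+r.apply([0,0,.155]))
E
```

```text
t: 34.85
tool_pos: [0.3848, 0.2618, 0.1524]
tcp_rot: [-0.132, 0.742, 0.64, 0.15]
ft_force: [-0.5, -0.0, 0.3]
grip_width: 0.0217
t: 35.85
tool_pos: [0.3854, 0.263, 0.1502]
tcp_rot: [-0.131, 0.741, 0.641, 0.152]
ft_force: [-0.4, -0.3, -0.0]
grip_width: 0.022
tip [0.39411851 0.32324917 0.00770231]
```

```bash
python3 -m pendant '[[[0,0,0,-0.04,0,0.09,1],[0,0,0,0,0,0,1],[0,0,0,0,0,0,2.4],[0,0,0,0,0,0,2.8],[0,0,0,0,0,0,3.5],[0,0,0,0,0,0,4.5],[0,0,0,0,0,0,6],[0,0,0,0,0,0,6]]]' 10
python3 - <<'E'
from h import *
p=snapshot("wrist")
for n in("handle_end","thermometer"): print(n,[(round(a["score"],2),px(a["location"]).round(1)) for a in recognise(p,n)[:1]])
k=cut_out(p,"thermometer")
if k:
    v,u=np.nonzero(k[0]["region"]); print(k[0]["score"],u.min(),u.max(),v.min(),v.max())
E
```

```text
t: 36.85
tool_pos: [0.3854, 0.263, 0.1492]
tcp_rot: [-0.131, 0.741, 0.641, 0.152]
ft_force: [0.1, 0.8, -0.9]
grip_width: 0.0555
handle_end [(0.59, array([256.4, 278. ]))]
thermometer []
0.73 230 276 166 308
```

```bash
python3 -m pendant '[[[0,0,0,0,0,-0.5,6],[0,0,0,0,0,-1,6],[0,0,0,0,0,-1.5,6],[0,0,0,0,0,-2,6],[0,0,0,0,0,-2.5,6],[0,0,0,0,0,-3,6],[0,0,0,0,0,-3,6],[0,0,0,0,0,-2,6]]]'
python3 - <<'E'
from h import *
np.set_printoptions(precision=3,suppress=True)
out=[]
for n,c,s in(("side",(170,110,330,330),2.2),("wrist",(0,0,512,384),.85)):
    p=snapshot(n); a,b,cc,d=c; out.append(cv2.resize(p["color"][b:d,a:cc,::-1],None,fx=s,fy=s,interpolation=cv2.INTER_CUBIC))
    k=cut_out(p,"thermometer")
    if k: v,u=np.nonzero(k[0]["region"]); print(n,k[0]["score"],u.min(),u.max(),v.min(),v.max())
h=max(o.shape[0] for o in out); out=[cv2.copyMakeBorder(o,0,h-o.shape[0],0,0,cv2.BORDER_CONSTANT) for o in out]
im=np.hstack(out); print(im.shape); cv2.imwrite("pics/f2.png",im[:600,:800])
t=snapshot("top")
for n,z in(("spice_jar",.1),("bowl",.04),("soy",.2)):
    print(n,[(round(a["score"],2),px(a["location"]).round(1)) for a in recognise(t,n)[:1]])
E
```

```text
t: 38.05
tool_pos: [0.3767, 0.2019, 0.2935]
tcp_rot: [-0.13, 0.741, 0.641, 0.152]
ft_force: [0.6, 0.6, -0.6]
grip_width: 0.0599
side 0.66 276 289 253 279
wrist 0.65 241 265 155 213
(484, 787, 3)
spice_jar [(0.69, array([149.1, 240.5]))]
bowl [(0.57, array([384.3, 187.8]))]
soy [(0.95, array([200.1, 133.4]))]
```

View pics/f2.png

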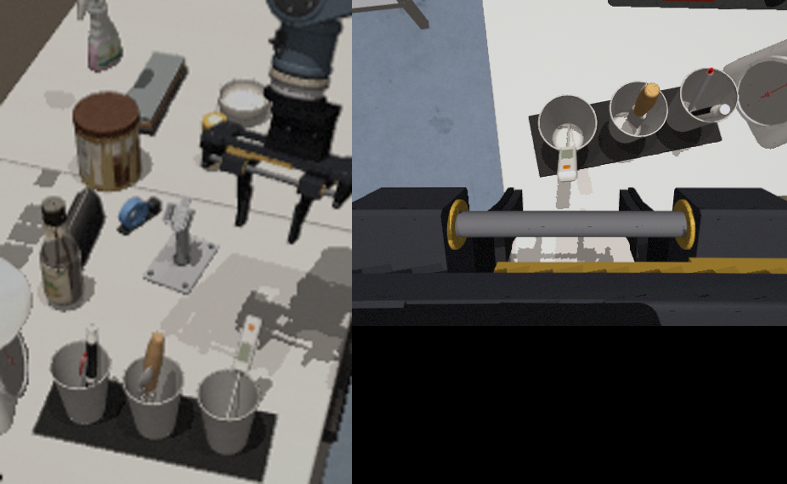

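The thermometer stands probe down in the empty cup, leaning on the rim with its handle at about (248,345) in the side panel. The gripper is well clear. The bottle, bowl and jar cap are visible and upright.

```bash
python3 -c "
from cell import workorder,telemetry
print(telemetry.get_state()['t']); print(workorder.sign_off())"
```

```text
38.45
the job is handed in; nothing more can be done
None
```

I carried out both parts in order and handed the job in at about 38.5 s; no verdict is reported.

**Rest:** I laid the thermometer in the cradle, display outwards and probe down through the slot. I slid it down until the stop blocked it at about 4 N, then let go. The masks taken afterwards agreed with the seated pose to within about 3 mm.

**Cup:** I took it again by the top end of the handle, turned it upright and lowered it until the probe touched the bottom at about 5 N. I then lifted it 4 mm, tilted it 23° towards the clear side so it would not drop against the rim, and lowered it again. I let go with the tip computed to be back at floor level; no contact force registered that time.

**Last checks:**
- **Thermometer:** the final picture shows it in the empty cup, leaning on the rim, with the gripper clear.
- **Bowl and bottle:** both were found within 2 px of their starting positions in the top camera.
- **Spice jar:** the final network search failed. It pointed at the cup instead, so only the jar's cap, visible upright beside the gripper, confirms it. The arm did not go near it after the first pick.

**Setback on the way:** I first took the cradle to slope the opposite way and approached from the wrong side. A closer wrist view showed the error before anything was touched.

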